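# Hook out the tray of glass discs

### The job

Three flat steel trays slide in grey units on the glass studio's bench; each unit has a sample of its contents fixed on its roof. Take the wooden-handled pull hook from its wooden block, put its prong down into the finger hole of the tray under the round disc and pull that tray out as far as it goes, leaving the other two trays alone. Then lay the hook back flat on its block, handle on top and prong hanging over the edge, and let go.

Things in the scene. Friction and masses are not known exactly. Their poses are not given: they have to be found in the camera images.
- hook_grip (a point): Pull hook: a pale wooden handle, 100 long (x), 24 wide (y), 30 tall (z), lying flat on a wooden block; from the middle of its front end (+x) a round steel bar of 8 diameter runs 40 mm straight ahead and then turns straight down as a prong. This point is the centre of the handle; x points along the handle towards the prong, z up. 0.15 kg (varies).
- hook_tip (a point): The lower end of the hook's prong (rounded, 8 diameter): 90 mm ahead (x) of the handle's centre and 64 mm below it. Axes as the handle's.
- block_top (a point): Fixed dark wooden block, 110 (x) by 100 (y), 75 tall, on which the hook's handle lies, with the prong hanging free past the block's +x edge (handle centre 15 mm above the top). This point is the centre of the block's top face. It stands on the left or the right of the bench.
- disc_hole (a point): Centre of the vertical round finger hole (32 mm diameter) in the flat tongue (56 by 56, 5 thick) on the front of the tray whose unit has the round glass disc on its roof. It lies at the tongue's top face, 77 mm above the bench. -x is the way the tray pulls out. The three units (94 wide, 97 tall, 100 mm apart) change places; with the tray shut, their fronts are 28 mm beyond the hole.
- tray_disc (a joint): How far the disc tray is out, in m: 0 fully in, 0.10 at its stop. It starts 0 to 0.02 out, slides with about 2 N and stays where it is left.
- tray_tile (a joint): The same for the tray under the square glass tile, which is to be left alone.
- tray_rod (a joint): The same for the tray under the three glass rods, which is to be left alone.
There are look-alikes about, which are no part of the job. What is shaped like the part that bears block_top but turquoise is not meant. What is shaped like the part that bears hook_grip but blue is not meant.

How it is judged (in metres and radians):
On the way, in this order (a step that is already met when the one before it is completed fails the run):
1. the hook's prong is down in the finger hole of the disc tray, still in place (less than 50 mm out) (horizontal distance between hook_tip and disc_hole below 0.022 m and z of hook_tip in the frame of disc_hole below -0.006 m and value of joint tray_disc below 0.05 m), for 0.1 s.
2. the disc tray is at least 80 mm out, with the prong in its hole (value of joint tray_disc above 0.08 m and horizontal distance between hook_tip and disc_hole below 0.024 m and z of hook_tip in the frame of disc_hole below -0.003 m), for 0.1 s.
At the end, for the whole second after the job is handed in: The disc tray is at least 80 mm out and at rest, the other two trays are less than 40 mm out, and the hook lies released on its block: handle's centre over the block (within 50 mm of its centre along each side), flat within 10 degrees and resting on the top (centre 8 to 22 mm above it) (value of joint tray_disc above 0.08 m and value of joint each of tray_tile, tray_rod below 0.04 m and x of hook_grip in the frame of block_top between -0.05 and 0.05 m and y of hook_grip in the frame of block_top between -0.05 and 0.05 m and z of hook_grip in the frame of block_top between 0.008 and 0.022 m and angle between hook_grip's own z axis and vertical below 0.17 rad and velocity of joint tray_disc below 0.01 m/s); the robot touches nothing.
It fails at once if another tray is pulled out (40 mm or more) (value of joint any of tray_tile, tray_rod above 0.04 m).
It also fails if it takes over 51 s, if anything falls off the work surface, if the arm or the gripper's body presses on something with over 40 N, if the wrist force passes 120 N, or if a joint passes its speed limit or range.

### The arm

A 6-joint arm with a two-finger parallel gripper is mounted at the origin on the work surface. World frame = base frame: x ahead of the robot, y to its left, z up, the work surface at z = 0. Lengths are in mm, angles in rad, forces in N, time in s.
With the tool pointing down it reaches from about 350 to 775 mm from the base axis. Payload 7.3 kg.
Tool frame: the origin (TCP) lies at the very end of the fingers, on their centre line; the grasp point (between the pads) lies 19 mm behind it (bot.tcp_to_grasp is the distance from the TCP to the grasp point, in mm); z points along the fingers, y is the direction in which the jaws open and shut (so a half turn about z gives the same grasp; the last joint's range is limited). The gripper opens to 92 mm and grips with 3 to 60 N. Pads are 19 mm wide; open, the fingers measure 130 mm over their backs; the gripper's body (75 mm by 190 mm) begins 47 mm behind the grasp point.
Start: joints at [-1.47, 0.342, 1.524, -0, 1.275, -0.146], TCP at [128.28, -509.106, 226.741] pointing down, gripper open.
Joint ranges: [-2.53, 2.53], [-0.77, 2.02], [0.04, 2.7], [-1, 4.14], [0.28, 2.66], [-3.11, 3.11]. Speed limits (rad/s): [2.57, 2.57, 3.14, 3.14, 3.14, 3.14].

### API

Orientations are given as [roll, pitch, yaw] about the fixed x, y, z axes, in that order (R = Rz(yaw) Ry(pitch) Rx(roll)).
In Python, from plant import bot gives the robot as it stands. The module is installed in compiled form; this text tells all that it offers.
- The arm moves only by the tool carry_out, never from a script. Its argument "motion" is a list of rows, each a list of 5 numbers: the closure, from 0 (fully open) to 1 (shut), then the shift along the tool's x, y, z in mm, then the turn about the tool's z in degrees. In form: [[claw, dx, dy, dz, spin], ...]. A call has 1 to 10 rows; each row is the pose to reach, as a shift and turn from the pose measured when the call began, along the tool's axes at that moment; what a row does not reach only later rows make up. A row lasts 1/8 s, in which the tool goes at most 62.5 mm and 10.7 degrees, less where a joint would pass 70% of its speed; a pose out of reach is approached as far as the arm can. A call with a gripper value outside its range is refused whole. The fingers move at their own pace and stop on an object; the grip force is fixed at half the most. Time passes only in rows, so rows that repeat a pose let the fingers close. It gives the time, the measured TCP pose, the force and the opening at its end, in the units of the state.
- bot.get_obs(): the state, without advancing time (a new reading comes with each control period).
- bot.capture(name): name is "scene" or "top"; returns a dict with "color" (400x640x3 uint8, red, green, blue), "depth" (400x640 float32, mm along the optical axis (not along the pixel's ray), 0 where there is no reading), "K" (3x3 intrinsics, pixels), "camera_from_world" (4x4, takes a point from world to camera coordinates). Camera axes: x right, y down, z forward; pixel columns grow to the right and rows downward; lengths in mm; the calibration is good to about 2 mm. A picture is of the moment at which its call begins.
- bot.close_job(): hands the job in, once; it reports no verdict.
The state is a dict: "time": time; "joint_positions": joint angles; "dq": joint speeds; "tau": joint torques, N m; "tool_pos": TCP position; "tcp_rot": TCP orientation; "contact_force": force on the tool from outside, world axes, zero at the start; "moment": the same for the moment, N m; "grip_width": finger opening in mm.
Only numpy, scipy, OpenCV 4.12 (cv2) and the standard library are available. Lean on these libraries where they do the work, as an engineer would, in place of code of your own. Each camera call takes 0.05 s, during which the arm holds its last target.

## Working session

There is one attempt and no reset: what is moved stays moved. The work goes in short steps, Python scripts to look and compute and a tool call to move; the robot and the scene stay as the last step left them, time stands still between calls to the robot, and variables do not carry over. Pictures are saved under pics/ and viewed, and the job is handed in when it is done.

Besides the shell and the picture viewer there is one more tool, called after "Request:" as a command line: name --pt "numbers of a row" for each row, then --argument value for the rest. carry_out: Moves the arm, as the interface text tells. Its arguments: {"type":"object","properties":{"motion":{"type":"array","items":{"type":"array","items":{"type":"number"}}}},"required":["motion"]}

```bash
mkdir -p pics; python3 - <<'E'
from plant import bot
import cv2,numpy as np,pickle
print(bot.get_obs())
for n in("scene","top"):
    c=bot.capture(n); pickle.dump(c,open(n+"0.pkl","wb"))
    cv2.imwrite(f"pics/{n}0.png",c["color"][:,:,::-1]); print(n,c["K"],c["camera_from_world"], (c["depth"]>0).mean())
E
```

```text
{'time': 0.0, 'joint_positions': array([-1.47000486e+00,  3.42736336e-01,  1.52499672e+00,  1.90700635e-06,
        1.27539920e+00, -1.45999507e-01]), 'dq': array([-1.31795697e-03, -1.37400731e-03,  2.00821701e-03, -6.56974474e-04,
        1.14995781e-03,  5.85319374e-05]), 'tau': array([-7.35075378e-05, -4.31246281e+01, -2.44226897e+01,  7.17032701e-02,
        5.58798818e-02, -1.08195322e-04]), 'tool_pos': array([ 128.23596309, -508.68722784,  226.04498311]), 'tcp_rot': array([-3.14006970e+00, -2.25787485e-04,  2.46790244e-01]), 'contact_force': array([ 0.08528547,  0.42998429, -0.39721129]), 'moment': array([ 0.02837825, -0.00930941,  0.01413723]), 'grip_width': 91.677430470005}
scene [[397.09901691   0.         315.14782591]
 [  0.         397.09901691 202.54998463]
 [  0.           0.           1.        ]] [[ 7.21941315e-01  6.91921977e-01 -6.68691644e-03 -3.73186812e+02]
 [ 5.65400024e-01 -5.95446125e-01 -5.70759778e-01 -2.22463563e+02]
 [-3.98902933e-01  4.08274282e-01 -8.21089862e-01  1.34231149e+03]
 [ 0.00000000e+00  0.00000000e+00  0.00000000e+00  1.00000000e+00]] 0.9960234375
top [[512.48801996   0.         313.12918312]
 [  0.         512.48801996 199.87368368]
 [  0.           0.           1.        ]] [[ 2.93464347e-02 -9.99568277e-01  1.43055120e-03 -8.28390903e+00]
 [-9.92923266e-01 -2.93160455e-02 -1.15082391e-01  4.86920546e+02]
 [ 1.15074645e-01  1.95683030e-03 -9.93354920e-01  1.11750954e+03]
 [ 0.00000000e+00  0.00000000e+00  0.00000000e+00  1.00000000e+00]] 0.99601171875
```

View pics/scene0.png

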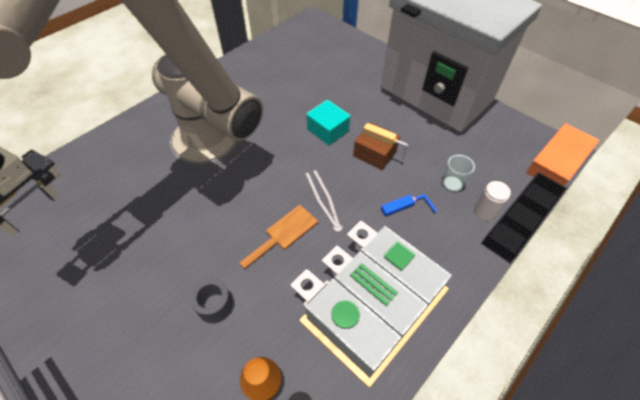

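View pics/top0.png

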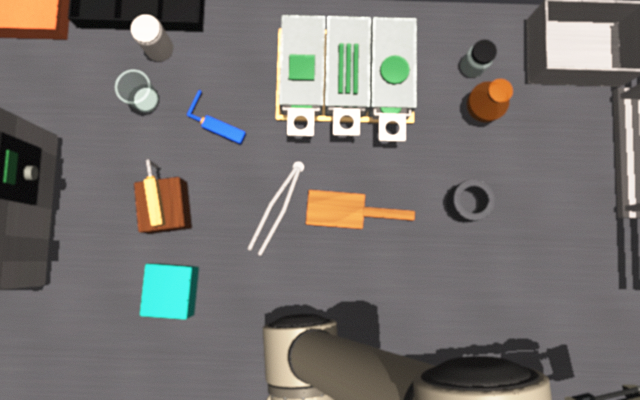

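The disc unit is the right-hand one in the top view: tongue at about (392,128), disc at (395,69). The hook lies on the brown block at about (155,200), and its prong points up in the image (+x). Next I measure these.

```bash
cat > h.py <<'E'
import numpy as np,cv2,pickle
def ray(c,uv,z):
    K=c["K"];T=c["camera_from_world"];R=T[:3,:3];t=T[:3,3]
    o=-R.T@t; uv=np.atleast_2d(np.asarray(uv,float))
    d=(np.c_[uv,np.ones(len(uv))]@np.linalg.inv(K).T)@R
    return o+d*((z-o[2])/d[:,2])[:,None]
def proj(c,P):
    P=np.atleast_2d(P);T=c["camera_from_world"]
    q=(P@T[:3,:3].T+T[:3,3])@c["K"].T
    return q[:,:2]/q[:,2:]
def world(c):
    h,w=c["depth"].shape;u,v=np.meshgrid(np.arange(w),np.arange(h))
    T=c["camera_from_world"];Z=c["depth"]
    p=np.stack([(u-c["K"][0,2])/c["K"][0,0]*Z,(v-c["K"][1,2])/c["K"][1,1]*Z,Z],-1)
    return (p-T[:3,3])@T[:3,:3]
def big(m,box=None):
    m=m.astype(np.uint8)
    if box is not None:
        k=np.zeros_like(m);x0,y0,x1,y1=box;k[y0:y1,x0:x1]=1;m=m*k
    cs,_=cv2.findContours(m,cv2.RETR_CCOMP,cv2.CHAIN_APPROX_NONE)
    return max(cs,key=cv2.contourArea)
E
python3 - <<'E'
from h import *
for n,bx,bb in(("top",(120,150,200,240),None),("scene",(340,110,420,175),None)):
    c=pickle.load(open(n+"0.pkl","rb"));hsv=cv2.cvtColor(c["color"],cv2.COLOR_RGB2HSV)
    W=world(c)
    h,s,v=[hsv[...,i].astype(int) for i in range(3)]
    k=big((h>14)&(h<32)&(s>90)&(v>150),bx)
    r=cv2.minAreaRect(k);bp=cv2.boxPoints(r)
    print(n,"handle px",r,"\n",ray(c,bp,105).round(1),ray(c,[r[0]],105).round(1))
    m=np.zeros(h.shape,np.uint8);cv2.drawContours(m,[k],-1,1,-1);m=cv2.erode(m,np.ones((3,3),np.uint8))
    print(" depth z",np.percentile(W[m>0][:,2],[10,50,90]).round(1),W[m>0].mean(0).round(1))
    x0,y0,x1,y1=bx
    sub=np.zeros(h.shape,bool);sub[y0:y1,x0:x1]=1
    bt=sub&(abs(W[...,2]-75)<6)
    k=big(bt);r=cv2.minAreaRect(cv2.convexHull(k));P=W[bt]
    print(" block", ray(c,cv2.boxPoints(r),75).round(1),ray(c,[r[0]],75).round(1))
# tongue
c=pickle.load(open("top0.pkl","rb"));W=world(c)
for bx in((374,108,412,146),(330,104,364,140),(284,104,318,140)):
    x0,y0,x1,y1=bx
    m=np.zeros(W.shape[:2],bool);m[y0:y1,x0:x1]=1
    bright=(c["color"].min(2)>150)&m
    cs,hi=cv2.findContours(bright.astype(np.uint8),cv2.RETR_CCOMP,cv2.CHAIN_APPROX_NONE)
    for q,hh in zip(cs,hi[0]):
        a=cv2.contourArea(q)
        if a>60:
            r=cv2.minAreaRect(q);print(bx,a,"hole" if hh[3]>=0 else "outer",np.round(r[0],1),np.round(r[1],1),r[2],ray(c,[r[0]],77).round(1))
            if hh[3]<0: print(ray(c,cv2.boxPoints(r),77).round(1), np.median(W[bright][:,2]))
E
python3 - <<'E'
import sys;sys.path.insert(0,'.')
import cv2
a=cv2.imread('pics/top0.png');b=cv2.imread('pics/scene0.png')
import numpy as np
f=lambda i,x,y,s=80:cv2.resize(i[y:y+s,x:x+s],(380,380),interpolation=cv2.INTER_CUBIC)
cv2.imwrite('pics/crop0.png',np.hstack([f(a,120,150,90),f(b,340,100,80)]))
E
```

```text
top handle px ((152.51351928710938, 200.58108520507812), (50.306087493896484, 12.987520217895508), 80.53767395019531) 
 [[516.  365.6 105. ]
 [521.3 339.1 105. ]
 [417.9 315.2 105. ]
 [412.7 341.5 105. ]] [[466.7 340.3 105. ]]
 depth z [102.8 105.4 107.9] [465.6 338.7 109.6]
 block [[511.7 394.8  75. ]
 [525.5 293.9  75. ]
 [415.7 275.9  75. ]
 [402.2 375.6  75. ]] [[463.5 335.   75. ]]
scene handle px ((380.37933349609375, 131.55172729492188), (34.53933334350586, 8.170595169067383), 21.801406860351562) 
 [[425.3 306.9 105. ]
 [411.  338.6 105. ]
 [516.4 362.6 105. ]
 [528.7 331.3 105. ]] [[471.1 334.9 105. ]]
 depth z [ 99.9 103.4 105.7] [474.2 332.7 108.1]
 block [[431.1 258.9  75. ]
 [399.5 320.8  75. ]
 [517.9 358.9  75. ]
 [545.2 297.4  75. ]] [[474.4 308.8  75. ]]
(374, 108, 412, 146) 825.5 outer [392.2 125.2] [37.4 31.4] 1.6846843957901 [[ 650.  -161.3   77. ]]
[[ 615.2 -120.2   77. ]
 [ 685.1 -121.1   77. ]
 [ 685.1 -202.7   77. ]
 [ 615.1 -201.2   77. ]] 75.89772123787375
(374, 108, 412, 146) 154.0 hole [392. 127.] [14. 14.] 0.0 [[ 645.9 -160.9   77. ]]
(330, 104, 364, 140) 749.0 outer [346.5 121. ] [28. 33.] 90.0 [[656.3 -61.6  77. ]]
[[686.6 -24.9  77. ]
 [688.8 -97.   77. ]
 [626.2 -98.1  77. ]
 [624.1 -26.5  77. ]] 76.76477028619416
(330, 104, 364, 140) 152.5 hole [346.  121.5] [14. 13.] 0.0 [[655.2 -60.6  77. ]]
(284, 104, 318, 140) 767.5 outer [300.5 121. ] [28. 33.] 90.0 [[653.4  38.5  77. ]]
[[683.6  75.6  77. ]
 [685.8   3.5  77. ]
 [623.3   1.7  77. ]
 [621.2  73.3  77. ]] 76.54126642811923
(284, 104, 318, 140) 154.0 hole [300.5 122. ] [13.4 13.4] 45.0 [[651.1  38.5  77. ]]
```

View pics/crop0.png

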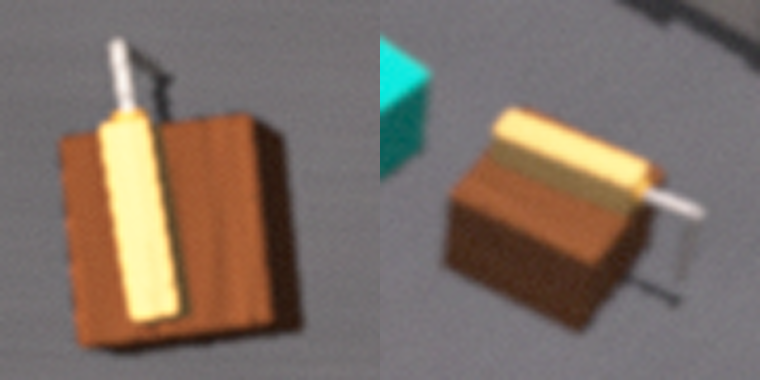

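```bash
cat >> h.py <<'E'
def plan(o,target,yawdeg):
    from scipy.spatial.transform import Rotation as Ro
    R=Ro.from_euler('xyz',o["tcp_rot"]).as_matrix()
    d=R.T@(np.array(target)-o["tool_pos"])
    y=np.degrees(np.arctan2(R[1,0],R[0,0]))
    return d.round(1), round(float((y-yawdeg+180)%360-180),2), "spin(+tool z=down => -yaw)"
E
python3 - <<'E'
from h import *
c=pickle.load(open("top0.pkl","rb"))
p=np.array([[62,138],[250,115],[270,325],[80,345]])*90/380+[120,150]
w=ray(c,p,75);print(w.round(1),w.mean(0))
W=world(c)
# roof patches
m=(abs(W[...,2]-97)<6);k=np.zeros(m.shape,bool);k[10:112,270:425]=1
q=big(m&k);P=ray(c,q[:,0].astype(float),97)[:,:2].astype(np.float32);r=cv2.minAreaRect(P);print("units",r,cv2.boxPoints(r).round(1))
s=pickle.load(open("scene0.pkl","rb"))
for n,bx in(("disc",(290,268,326,302)),("rod",(322,246,352,274)),("tile",(348,222,378,250))):
    x0,y0,x1,y1=bx
    mm=np.zeros(W.shape[:2],bool);mm[y0:y1,x0:x1]=1
    b=((s["color"].min(2)>140)&mm).astype(np.uint8)
    cs,hi=cv2.findContours(b,cv2.RETR_CCOMP,cv2.CHAIN_APPROX_NONE)
    for qq,hh in zip(cs,hi[0]):
        if cv2.contourArea(qq)>40: e=cv2.minAreaRect(qq)[0];print(n,"hole" if hh[3]>=0 else "outer",cv2.contourArea(qq),e,ray(s,[e],77).round(1))
from plant import bot
print(plan(bot.get_obs(),[450,-100,226],12.8))
E
```

```text
[[507.4 390.6  75. ]
 [522.1 295.7  75. ]
 [415.3 279.2  75. ]
 [402.4 374.3  75. ]] [461.81067693 334.95537184  75.        ]
units ((786.070556640625, -160.83401489257812), (201.19195556640625, 94.6042251586914), 0.07191763073205948) [[ 685.4 -113.7]
 [ 685.5 -208.3]
 [ 886.7 -208. ]
 [ 886.6 -113.4]]
disc outer 765.0 (312.0000305175781, 287.5000305175781) [[ 661.3 -160.7   77. ]]
disc hole 107.0 (306.5000305175781, 284.5000305175781) [[ 646.4 -164.4   77. ]]
rod outer 571.5 (340.0000305175781, 262.0000305175781) [[664.9 -64.3  77. ]]
rod hole 96.5 (337.2500305175781, 259.7500305175781) [[655.8 -64.5  77. ]]
tile outer 576.5 (362.5, 235.5) [[656.7  32.5  77. ]]
tile hole 80.5 (362.0, 234.0) [[652.8  35.1  77. ]]
(array([ 411.9, -317.8,    0.6]), 1.34, 'spin(+tool z=down => -yaw)')
```

Request:
carry_out --pt "0 412 -318 0 0" --pt "0 412 -318 0 0" --pt "0 412 -318 0 0" --pt "0 412 -318 0 0" --pt "0 412 -318 0 0" --pt "0 412 -318 0 0" --pt "0 412 -318 0 0" --pt "0 412 -318 0 0" --pt "0 412 -318 0 0" --pt "0 412 -318 0 0"

```text
time: 1.35
tool_pos: [450.4, -98.5, 226.2]
tcp_rot: [-3.14, 0.001, 0.25]
contact_force: [-0.7, -0.2, -0.0]
grip_width: 91.6
```

```bash
python3 - <<'E'
from h import *
from plant import bot
print(plan(bot.get_obs(),[467,339,150],12.8))
E
```

```text
(array([ 124.4, -419.6,   76.9]), 1.52, 'spin(+tool z=down => -yaw)')
```

Request:
carry_out --pt "0 124 -420 0 1.5" --pt "0 124 -420 0 1.5" --pt "0 124 -420 0 1.5" --pt "0 124 -420 0 1.5" --pt "0 124 -420 0 1.5" --pt "0 124 -420 0 1.5" --pt "0 124 -420 40 1.5" --pt "0 124 -420 77 1.5" --pt "0 124 -420 77 1.5" --pt "0 124 -420 77 1.5"

```text
time: 2.6
tool_pos: [467.6, 338.1, 151.4]
tcp_rot: [-3.14, -0.001, 0.222]
contact_force: [0.4, -0.5, -0.3]
grip_width: 91.7
```

```bash
python3 - <<'E'
from h import *
from plant import bot
o=bot.get_obs();print(o["tool_pos"],o["tcp_rot"]);print(plan(o,[467,339,79],12.8))
c=bot.capture("scene");a=c["color"][100:180,330:430,::-1];cv2.imwrite("pics/s1.png",cv2.resize(a,(750,600),interpolation=cv2.INTER_CUBIC))
print(o["time"])
E
```

```text
[467.64422338 338.11279463 151.35818038] [-3.13972459e+00 -7.57044748e-04  2.22306647e-01]
(array([-0.5, -0.9, 72.4]), -0.06, 'spin(+tool z=down => -yaw)')
2.6
```

View pics/s1.png

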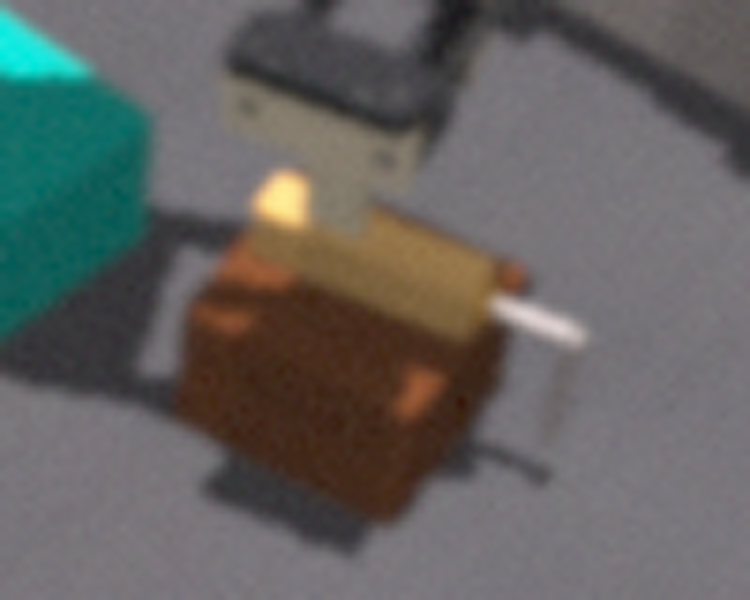

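The crop shows the fingers just above and astride the handle, with the near finger at about (350,200), so I descend and grip.

Request:
carry_out --pt "0 0 -1 40 0" --pt "0 0 -1 65 0" --pt "0 0 -1 72 0" --pt "0 0 -1 72 0" --pt "1 0 -1 72 0" --pt "1 0 -1 72 0" --pt "1 0 -1 72 0" --pt "1 0 -1 72 0" --pt "1 0 -1 72 0" --pt "1 0 -1 72 0"

```text
time: 3.9
tool_pos: [467.9, 339.5, 79.9]
tcp_rot: [-3.139, -0.002, 0.222]
contact_force: [-0.3, -0.5, -0.4]
grip_width: 36.3
```

Request:
carry_out --pt "1 0 0 0 0" --pt "1 0 0 0 0" --pt "1 0 0 0 0" --pt "1 0 0 0 0"

```text
time: 4.4
tool_pos: [467.8, 339.5, 79.9]
tcp_rot: [-3.139, -0.002, 0.222]
contact_force: [-1.0, -0.9, -0.6]
grip_width: 23.8
```

Gripped at 23.8 mm (the handle is 24 wide). Next I lift and look.

Request:
carry_out --pt "1 0 0 -30 0" --pt "1 0 0 -60 0" --pt "1 0 0 -100 0" --pt "1 0 0 -120 0" --pt "1 0 0 -120 0" --pt "1 0 0 -120 0"

```text
time: 5.15
tool_pos: [467.0, 338.8, 198.5]
tcp_rot: [-3.14, 0.0, 0.222]
contact_force: [-0.3, 0.9, -2.8]
grip_width: 23.9
```

```bash
python3 - <<'E'
from h import *
from plant import bot
o=bot.get_obs();print(o["tool_pos"],o["tcp_rot"],o["grip_width"],o["contact_force"])
# carry: handle centre at hole x-90; via high
print(plan(o,[480,-60,200],0))
c=bot.capture("scene");a=c["color"][60:180,330:490,::-1];cv2.imwrite("pics/s2.png",cv2.resize(a,(800,600),interpolation=cv2.INTER_CUBIC))
E
```

```text
[466.98549886 338.78117754 198.54176836] [-3.13986519e+00  1.60433669e-04  2.22027915e-01] 23.928024186275135 [-0.28555623  0.92801204 -2.8106336 ]
(array([-75.1, 391.9,  -2.1]), 12.72, 'spin(+tool z=down => -yaw)')
```

View pics/s2.png

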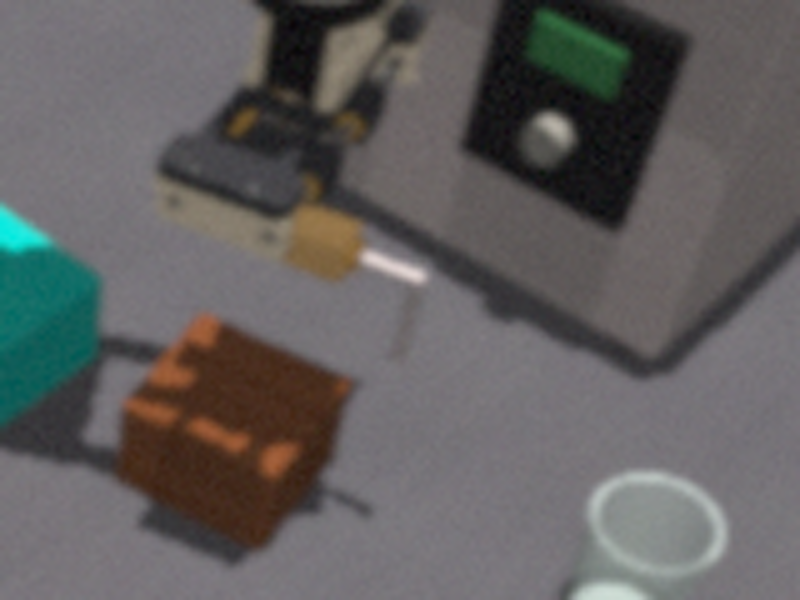

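```bash
python3 - <<'E'
from h import *
c=pickle.load(open("scene0.pkl","rb"))
y=.222;d=np.array([np.cos(y),np.sin(y)]);p=np.array([467,338.8])+90*d
print(proj(c,[[*p,145.5],[*p,211]]))
E
```

```text
[[410.10351827 131.50941353]
 [414.61189777 114.44976342]]
```

Request:
carry_out --pt "1 -75 392 -2 12.7" --pt "1 -75 392 -2 12.7" --pt "1 -75 392 -2 12.7" --pt "1 -75 392 -2 12.7" --pt "1 -75 392 -2 12.7" --pt "1 -75 392 -2 12.7" --pt "1 -75 392 -2 12.7" --pt "1 -75 392 -2 12.7" --pt "1 -75 392 -2 12.7" --pt "1 -75 392 -2 12.7"

```text
time: 6.45
tool_pos: [479.9, -58.9, 199.5]
tcp_rot: [-3.14, 0.002, 0.002]
contact_force: [0.7, 0.8, -1.4]
grip_width: 23.5
```

```bash
python3 - <<'E'
from h import *
from plant import bot
o=bot.get_obs();print(o["tool_pos"],o["tcp_rot"],o["grip_width"])
print(plan(o,[556,-162,165],0))
E
```

```text
[479.94857454 -58.88013401 199.46708315] [-3.13978790e+00  1.59701113e-03  2.11012901e-03] 23.468006100912937
(array([ 75.9, 103.3,  34.2]), 0.12, 'spin(+tool z=down => -yaw)')
```

The projected tip (410.1,131.5) matches what I saw at (410,131), so the hook sits in the grip as modelled. Next I hover over the hole.

Request:
carry_out --pt "1 38 52 0 0" --pt "1 76 103 10 0" --pt "1 76 103 34 0" --pt "1 76 103 34 0" --pt "1 76 103 34 0" --pt "1 76 103 34 0"

```text
time: 7.2
tool_pos: [556.5, -160.9, 166.6]
tcp_rot: [-3.141, -0.0, 0.003]
contact_force: [0.8, -0.9, -1.4]
grip_width: 23.6
```

```bash
python3 - <<'E'
from h import *
from plant import bot
o=bot.get_obs();print(o["tool_pos"],o["tcp_rot"],o["grip_width"])
print(plan(o,[556,-162,115],0))
t=o["tool_pos"]
for n,b in(("scene",(260,230,380,330)),("top",(340,60,440,160))):
    c=bot.capture(n);x0,y0,x1,y1=b
    print(n,proj(c,[[t[0]+90,t[1],t[2]-53],[t[0]+90,t[1],t[2]+11],[646,-162,77]])-[x0,y0])
    cv2.imwrite(f"pics/{n}3.png",cv2.resize(c["color"][y0:y1,x0:x1,::-1],None,fx=4,fy=4,interpolation=cv2.INTER_CUBIC))
a=cv2.imread("pics/scene3.png");b=cv2.imread("pics/top3.png");cv2.imwrite("pics/both3.png",np.hstack([a,b])[:, :].copy() if 0 else cv2.resize(np.hstack([a,b]),(800,364)))
E
```

```text
[ 556.50839084 -160.92908876  166.56030878] [-3.14060404e+00 -3.11821572e-04  3.38956321e-03] 23.61237535527893
(array([-0.5,  1.1, 51.6]), 0.19, 'spin(+tool z=down => -yaw)')
scene [[47.18610119 47.24437538]
 [46.51212261 35.12379739]
 [47.07537505 53.73545073]]
top [[54.70216714 62.26612555]
 [59.85666258 53.68811266]
 [52.5108334  66.96985278]]
```

View pics/both3.png

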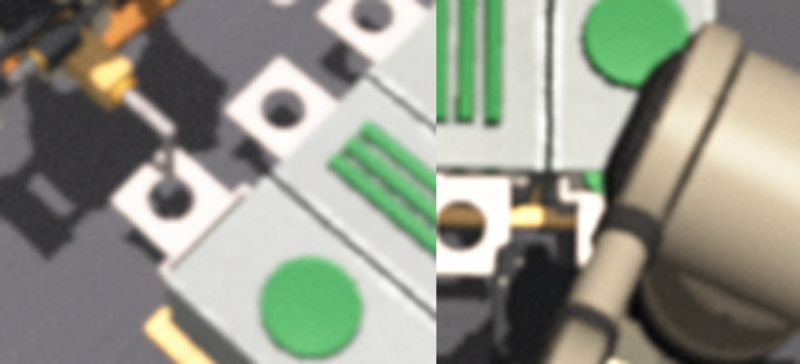

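The scene view shows the prong directly above the disc tray's hole, which is at about (170,198) in the crop. I descend slowly.

Request:
carry_out --pt "1 -0.5 2 15 0" --pt "1 -0.5 2 28 0" --pt "1 -0.5 2 38 0" --pt "1 -0.5 2 48 0" --pt "1 -0.5 2 54 0" --pt "1 -0.5 2 54 0" --pt "1 -0.5 2 54 0"

```text
time: 8.18
tool_pos: [556.2, -163.2, 112.7]
tcp_rot: [-3.141, -0.001, 0.003]
contact_force: [0.3, -0.4, -1.5]
grip_width: 24.0
```

```bash
python3 - <<'E'
from h import *
from plant import bot
o=bot.get_obs();print(o["tool_pos"],o["tcp_rot"],o["grip_width"],o["contact_force"])
c=bot.capture("scene");x0,y0,x1,y1=260,230,380,330
cv2.imwrite("pics/s4.png",cv2.resize(c["color"][y0:y1,x0:x1,::-1],(720,600),interpolation=cv2.INTER_CUBIC))
E
```

```text
[ 556.16682786 -163.24281447  112.66225929] [-3.14080808e+00 -7.03405538e-04  2.97185662e-03] 24.049265214467024 [ 0.28742146 -0.41263501 -1.53278632]
```

View pics/s4.png

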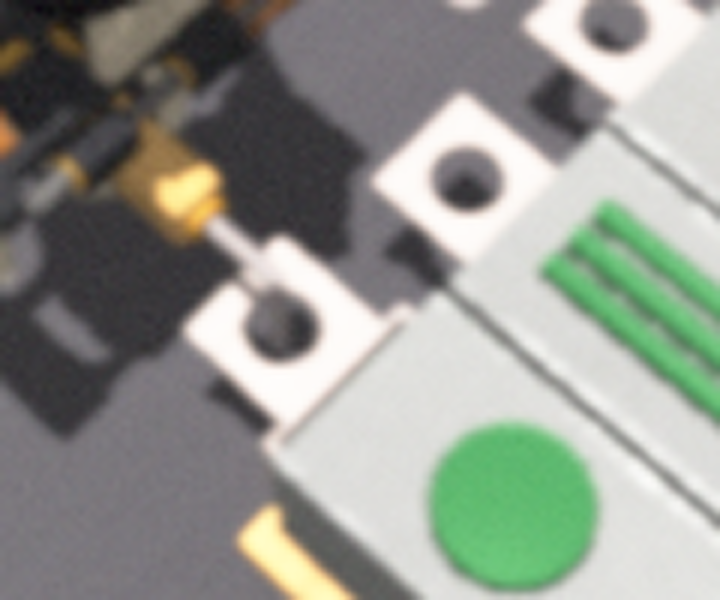

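No contact force and the prong stands in the hole (about (275,320)), with its tip about 17 mm below the tongue's top. I pull along -x.

Request:
carry_out --pt "1 -8 0 0 0" --pt "1 -18 0 0 0" --pt "1 -29 0 0 0" --pt "1 -40 0 0 0" --pt "1 -51 0 0 0" --pt "1 -62 0 0 0" --pt "1 -73 0 0 0" --pt "1 -83 0 0 0" --pt "1 -90 0 0 0" --pt "1 -93 0 0 0"

```text
time: 9.48
tool_pos: [462.6, -163.4, 112.5]
tcp_rot: [-3.141, -0.0, 0.003]
contact_force: [0.9, 1.3, -1.1]
grip_width: 23.9
```

Request:
carry_out --pt "1 -2 0 0 0" --pt "1 -4 0 0 0" --pt "1 -6 0 0 0" --pt "1 -6 0 0 0"

```text
time: 9.98
tool_pos: [457.0, -163.6, 112.6]
tcp_rot: [-3.141, -0.001, 0.003]
contact_force: [3.9, -0.0, -2.3]
grip_width: 23.8
```

```bash
python3 - <<'E'
from h import *
from plant import bot
o=bot.get_obs();print(o["tool_pos"],o["tcp_rot"],o["grip_width"],o["contact_force"])
c=bot.capture("scene");x0,y0,x1,y1=230,210,350,310
cv2.imwrite("pics/s5.png",cv2.resize(c["color"][y0:y1,x0:x1,::-1],(720,600),interpolation=cv2.INTER_CUBIC))
E
```

```text
[ 457.04923753 -163.55919752  112.64167876] [-3.14083225e+00 -1.32835106e-03  2.78535276e-03] 23.753054256891357 [ 3.92771355 -0.046747   -2.30906547]
```

View pics/s5.png

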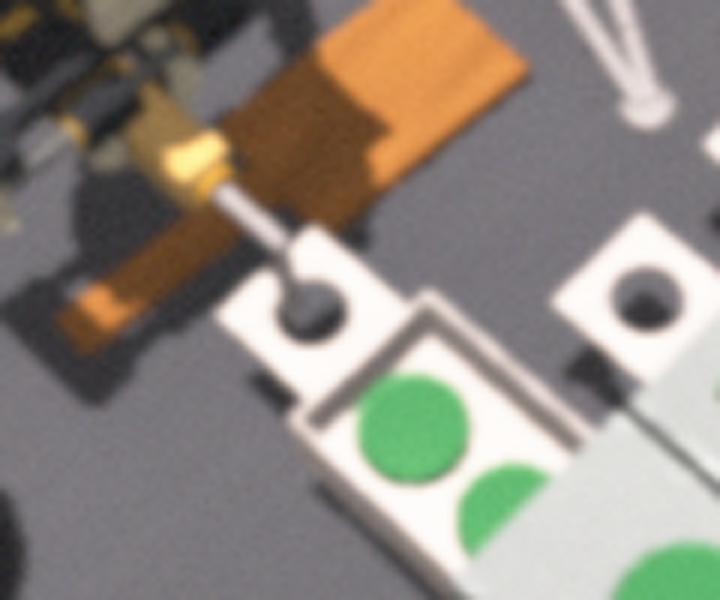

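The disc tray is far out, with the prong in the front part of its hole at about (295,290). I go a few mm more to feel the stop.

Request:
carry_out --pt "1 -2 0 0 0" --pt "1 -3 0 0 0" --pt "1 -4 0 0 0" --pt "1 -4 0 0 0"

```text
time: 10.52
tool_pos: [456.2, -164.1, 113.3]
tcp_rot: [3.141, -0.008, 0.002]
contact_force: [13.8, 0.5, -6.4]
grip_width: 23.8
```

The force rose to 14 N and the arm stopped moving, so the tray is at its stop. I centre the prong and lift out.

Request:
carry_out --pt "1 5 0 0 0" --pt "1 9 0 0 0" --pt "1 9 0 0 0" --pt "1 9 0 -20 0" --pt "1 9 0 -45 0" --pt "1 9 0 -75 0" --pt "1 9 0 -87 0" --pt "1 9 0 -87 0"

```text
time: 11.52
tool_pos: [464.4, -164.1, 200.5]
tcp_rot: [3.14, -0.009, 0.002]
contact_force: [0.1, -0.6, -2.0]
grip_width: 24.0
```

```bash
python3 - <<'E'
from h import *
from plant import bot
o=bot.get_obs();print(o["tool_pos"],o["tcp_rot"],o["grip_width"],o["contact_force"])
t=o["tool_pos"];c=bot.capture("scene");x0,y0,x1,y1=230,190,390,310
print((proj(c,[[t[0]+90,t[1],t[2]-53],[t[0]+90,t[1],t[2]+11],[t[0]+50,t[1],t[2]+11]])-[x0,y0])*5)
print(plan(o,[466,335,200],12.7))
cv2.imwrite("pics/s6.png",cv2.resize(c["color"][y0:y1,x0:x1,::-1],(800,600),interpolation=cv2.INTER_CUBIC))
E
```

```text
[ 464.44794375 -164.07054074  200.52379269] [ 3.14028165e+00 -8.87134524e-03  2.38139403e-03] 24.045249974645053 [ 0.14126413 -0.63660191 -1.98202142]
[[239.71094497 285.16174877]
 [227.64307766 216.06298093]
 [167.20830799 163.24213192]]
(array([ 2.700e+00, -4.991e+02, -1.000e-01]), -12.56, 'spin(+tool z=down => -yaw)')
```

View pics/s6.png

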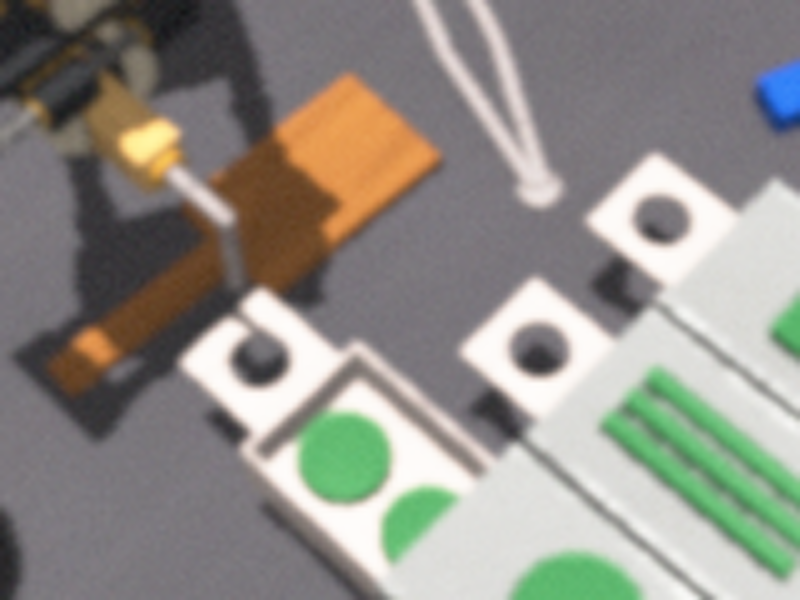

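The prong is clear of the hole, the tray stays out, the other two are unmoved, and the hook is still true in the grip. I go back to the block.

Request:
carry_out --pt "1 3 -500 0 -12.6" --pt "1 3 -500 0 -12.6" --pt "1 3 -500 0 -12.6" --pt "1 3 -500 0 -12.6" --pt "1 3 -500 0 -12.6" --pt "1 3 -500 0 -12.6" --pt "1 3 -500 0 -12.6" --pt "1 3 -500 0 -12.6" --pt "1 3 -500 0 -12.6" --pt "1 3 -500 0 -12.6"

```text
time: 12.82
tool_pos: [465.0, 335.7, 197.8]
tcp_rot: [3.138, -0.004, 0.223]
contact_force: [-0.5, -0.7, -2.4]
grip_width: 23.8
```

```bash
python3 - <<'E'
from h import *
from plant import bot
o=bot.get_obs();print(o["tool_pos"],o["tcp_rot"])
print(plan(o,[467.5,338.5,80.5],12.7))
E
```

```text
[465.04351634 335.73320588 197.80416464] [ 3.13817377 -0.00398153  0.22319419]
(array([  2.5,  -2.6, 117.3]), 0.09, 'spin(+tool z=down => -yaw)')
```

Request:
carry_out --pt "1 2.5 -2.5 40 0" --pt "1 2.5 -2.5 75 0" --pt "1 2.5 -2.5 98 0" --pt "1 2.5 -2.5 108 0" --pt "1 2.5 -2.5 113 0" --pt "1 2.5 -2.5 117 0" --pt "1 2.5 -2.5 117 0" --pt "1 2.5 -2.5 117 0"

```text
time: 13.82
tool_pos: [467.7, 338.6, 81.4]
tcp_rot: [3.138, -0.005, 0.223]
contact_force: [0.6, 0.2, -2.2]
grip_width: 24.1
```

Request:
carry_out --pt "1 0 0 1 0" --pt "1 0 0 1.5 0" --pt "1 0 0 1.5 0"

```text
time: 14.2
tool_pos: [467.8, 338.7, 80.0]
tcp_rot: [3.139, -0.005, 0.223]
contact_force: [0.4, -0.3, -1.8]
grip_width: 23.9
```

Request:
carry_out --pt "0 0 0 0.5 0" --pt "0 0 0 0.5 0" --pt "0 0 0 0.5 0" --pt "0 0 0 0.5 0" --pt "0 0 0 0.5 0" --pt "0 0 0 0.5 0" --pt "0 0 0 0.5 0" --pt "0 0 0 0.5 0"

```text
time: 15.2
tool_pos: [467.8, 338.7, 79.6]
tcp_rot: [3.139, -0.005, 0.223]
contact_force: [-0.5, 0.2, -0.4]
grip_width: 91.6
```

Request:
carry_out --pt "0 0 0 -20 0" --pt "0 0 0 -50 0" --pt "0 0 0 -100 0" --pt "0 0 0 -150 0" --pt "0 0 150 -150 0" --pt "0 0 200 -150 0" --pt "0 0 200 -150 0" --pt "0 0 200 -150 0" --pt "0 0 200 -150 0"

```text
time: 16.32
tool_pos: [511.4, 143.7, 230.2]
tcp_rot: [3.139, -0.005, 0.221]
contact_force: [-0.5, 0.5, 1.0]
grip_width: 92.0
```

```bash
python3 - <<'E'
from h import *
from plant import bot
o=bot.get_obs();print(o["time"],o["tool_pos"],o["grip_width"],o["contact_force"])
s=bot.capture("scene");t=bot.capture("top")
cv2.imwrite("pics/s7.png",s["color"][:,:,::-1]);cv2.imwrite("pics/t7.png",t["color"][:,:,::-1])
for n,c,bx in(("top",t,(120,150,200,240)),("scene",s,(340,110,420,175))):
    hsv=cv2.cvtColor(c["color"],cv2.COLOR_RGB2HSV);W=world(c)
    h,S,v=[hsv[...,i].astype(int) for i in range(3)]
    k=big((h>14)&(h<32)&(S>90)&(v>150),bx);r=cv2.minAreaRect(k)
    m=np.zeros(h.shape,np.uint8);cv2.drawContours(m,[k],-1,1,-1);m=cv2.erode(m,np.ones((3,3),np.uint8))
    print(n,ray(c,[r[0]],105).round(1),ray(c,cv2.boxPoints(r),105).round(1).tolist(),np.median(W[m>0][:,2]))
b=(t["color"].min(2)>150).astype(np.uint8);k=np.zeros_like(b);k[100:230,270:430]=1
cs,hi=cv2.findContours(b*k,cv2.RETR_CCOMP,cv2.CHAIN_APPROX_NONE)
for q,hh in zip(cs,hi[0]):
    if hh[3]>=0 and cv2.contourArea(q)>60: e=cv2.minAreaRect(q);print(e[0],e[1],ray(t,[e[0]],77).round(1))
E
```

```text
16.325 [511.35106527 143.66278504 230.19022389] 92.02948771514775 [-0.45013061  0.5490953   0.95185608]
top [[491.7 352.4 105. ]] [[517.9, 361.5, 105.0], [518.3, 346.8, 105.0], [465.7, 343.4, 105.0], [465.3, 358.0, 105.0]] 105.1957557292082
scene [[474.5 333.2 105. ]] [[432.1, 306.4, 105.0], [417.9, 339.3, 105.0], [516.4, 359.8, 105.0], [528.9, 327.4, 105.0]] 103.17661047050908
(391.75006103515625, 166.75001525878906) (14.849241256713867, 14.142135620117188) [[ 558.2 -161.4   77. ]]
(389.5, 142.5) (21.0, 19.0) [[ 611.3 -155.9   77. ]]
(346.5000305175781, 121.5000228881836) (14.142135620117188, 14.142135620117188) [[655.2 -61.7  77. ]]
(300.2500305175781, 122.2500228881836) (14.849241256713867, 14.142135620117188) [[650.5  39.   77. ]]
```

View pics/s7.png

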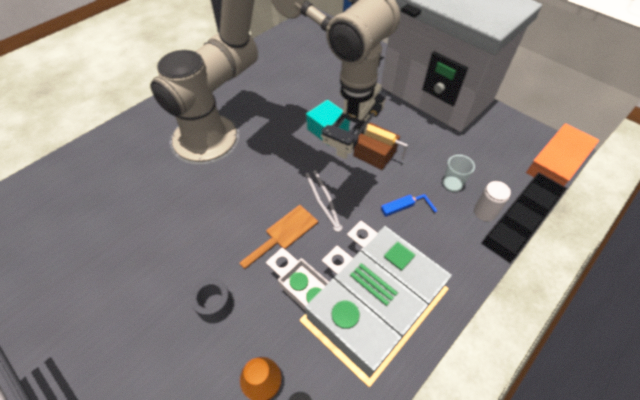

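View pics/t7.png

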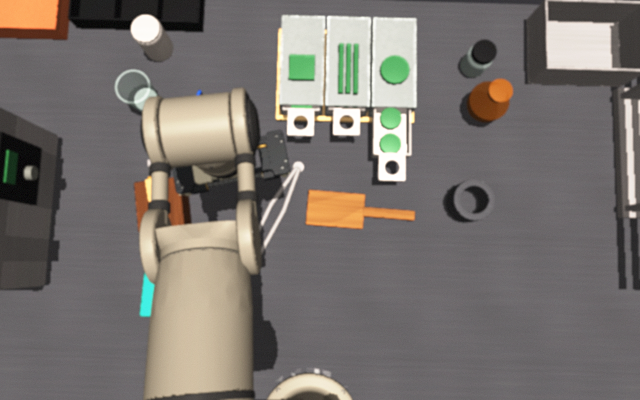

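The disc tray is about 99 mm out, and the other holes are at the same positions as before. The arm covers the block in the top view (about (160,200)), so I move it aside for a clean check.

Request:
carry_out --pt "0 0 60 0 0" --pt "0 0 120 0 0" --pt "0 0 180 0 0" --pt "0 0 220 0 0" --pt "0 0 220 0 0" --pt "0 0 220 0 0"

```text
time: 17.18
tool_pos: [559.9, -67.5, 230.4]
tcp_rot: [3.14, -0.005, 0.226]
contact_force: [0.7, -0.2, 0.8]
grip_width: 92.2
```

```bash
python3 - <<'E'
from h import *
from plant import bot
s=bot.capture("scene");t=bot.capture("top")
f=lambda i,x,y,w:cv2.resize(i["color"][y:y+w,x:x+w,::-1],(400,400),interpolation=cv2.INTER_CUBIC)
cv2.imwrite("pics/c8.png",np.hstack([f(t,120,150,90),f(s,340,100,80)]))
for n,c,bx in(("top",t,(120,150,200,240)),("scene",s,(340,110,420,175))):
    hsv=cv2.cvtColor(c["color"],cv2.COLOR_RGB2HSV);W=world(c)
    h,S,v=[hsv[...,i].astype(int) for i in range(3)]
    k=big((h>14)&(h<32)&(S>90)&(v>150),bx);r=cv2.minAreaRect(k)
    m=np.zeros(h.shape,np.uint8);cv2.drawContours(m,[k],-1,1,-1);m=cv2.erode(m,np.ones((3,3),np.uint8))
    print(n,ray(c,[r[0]],105).round(1),np.median(W[m>0][:,2]))
E
```

```text
top [[466.6 337.8 105. ]] 105.23758490671759
scene [[472.  332.7 105. ]] 103.2037435658294
```

View pics/c8.png

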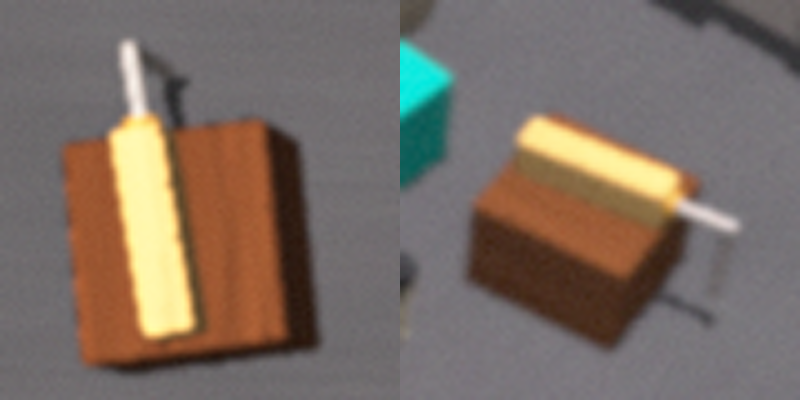

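The hook lies flat on the brown block with its prong over the edge, in nearly the same place as at the start. I hand in.

```bash
python3 -c "
from plant import bot
print(bot.close_job())"
```

```text
the job is handed in; nothing more can be done
None
```

I pulled the disc tray out to its stop with the hook, laid the hook back on its block and handed the job in at about 17 s of the 51 s. The simulator gives no verdict, so what follows are my own measurements.

- **Disc tray:** at the stop the arm stopped moving and the force rose to about 14 N. The hole is now at x = 558 mm against about 657 mm when shut, so the tray is about 99 mm out.
- **Other trays:** their holes moved less than 1 mm along the pull direction between the first and last pictures.
- **Hook:** it lies flat on the brown block with the prong over the edge. The handle centre is about 5 mm from the block's centre along each side and its top is about 104 mm above the bench, where 105 is expected.
- **Gripper:** it is open and well clear of the block and hook.

The two cameras disagreed by about 5 mm on the handle's position, both before and after. That is well within the ±50 mm allowed. No check failed.

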